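# Centre the golf-ball trophy on its plinth

### The arm

A 6-joint arm with a two-finger parallel gripper is mounted at the origin on the work surface. World frame = base frame: x ahead of the robot, y to its left, z up, the work surface at z = 0. Lengths are in mm, angles in rad, forces in N, time in s.
With the tool pointing down it reaches from about 300 to 775 mm from the base axis. Payload 14.6 kg.
Tool frame: the origin (TCP) lies on the centre line of the jaws, within the pads' length; the fingertips stand 19 mm ahead of it and the grasp point (between the pads) is the TCP (bot.tip_reach is the distance from the TCP to the fingertips, in mm); z points along the fingers, y is the line along which they close (so a half turn about z gives the same grasp; the last joint's range is limited). The gripper opens to 85 mm and grips with 20 to 120 N. Pads are 22 mm wide; open, the fingers measure 114 mm over their backs; the gripper's body (76 mm by 85 mm) begins 54 mm behind the grasp point. The pads swing forward as they close: fully open they stand 13 mm farther back than shut.
Start: joints at [-1.365, 0.3, 1.521, -0, 1.321, -0.067], TCP at [148.179, -529.653, 250.281] pointing down, gripper open.
Joint ranges: [-3.03, 3.03], [-0.79, 2.21], [0.23, 2.52], [-1.04, 4.18], [0, 3.07], [-2.55, 2.55]. Speed limits (rad/s): [2.22, 2.22, 2.57, 3.14, 3.14, 3.14].

### API

Orientations are given as a unit quaternion [w, x, y, z].
In Python, from rig import bot gives the robot as it stands. Calls block until the motion is done:
- bot.move_to(position, orientation): joint-space move of the TCP to a pose.
- bot.servo_line(position, attitude=None, speed=150, until_force=None): straight line of the TCP; attitude=None keeps the orientation; speed is the mean speed in mm/s. With until_force (N) it stops when the force on the tool has changed by that much, and returns True; else False.
- bot.move_joints(angles): joint-space move.
- bot.move_gripper(opening, grip_force=None): finger opening in mm; grip_force is the grip in N (None keeps the last); returns when the fingers have stopped.
- bot.dwell(seconds).
- bot.ik(position, orientation): joint angles nearest the present ones, or None.
- bot.read_state(): the state.
- bot.read_camera(name): name is "scene" or "top"; returns a dict with "image" (420x560x3 uint8, blue, green, red), "depth" (420x560 float32, mm along the optical axis (not along the pixel's ray), 0 where there is no reading), "fovy" (degrees; the focal length in pixels is half the picture's height over the tangent of half this angle, whatever the lens; pixels are square), "cx", "cy" (the principal point, pixels), "k1" (the pictures are not rectified: a ray, as slopes to the right and down, at radius r is drawn at 1 + k1 r^2 times it, then the intrinsics apply), "eye" and "attitude" of the camera in the world. Camera axes: x right, y down, z forward; pixel columns grow to the right and rows downward; lengths in mm; the calibration is good to about 2 mm. A picture is of the moment at which its call begins.
A pose or a line that the arm cannot do raises bot.MotionError and nothing moves.
- bot.finish_job(): hands the job in; it is judged then, once.
The state is a dict: "clock": time; "joint_positions": joint angles; "qvel": joint speeds; "effort": joint torques, N m; "ee_pos": TCP position; "tool_rot": TCP orientation; "ft_force": force on the tool from outside, world axes, zero at the start; "moment": the same for the moment, N m; "grip_width": finger opening in mm; "grip_force": force on a finger pad.
Only numpy, scipy, OpenCV 4.12 (cv2) and the standard library are available. Lean on these libraries where they do the work, as an engineer would, in place of code of your own. Each camera call takes 0.05 s, during which the arm holds its last target. There are 200 camera calls.

### The job

The little golf-ball trophy stands off to one side of its square wooden plinth: with the outside of the fingers, nudge it with light taps or slow little pushes low on its brass foot until it stands upright in the middle of the plinth, to within about half a centimetre, and then take the hand away. It is wobbly, so tap gently: do not tip it over or knock it off, and do not lift it or take it between the fingers. Leave the plinth and everything else on the table where they are.

Things in the scene. Friction and masses are not known exactly. Their poses are not given: they have to be found in the camera images.
- trophy: Loose trophy, 59 mm tall, 0.2 kg, round about z (up): white 43 mm ball, centre 38 mm up, on a brass foot that stands on a flat pad only 24 mm across and flares to a rim 52 mm across, 8 to 13 mm up (flat top at 13 mm). Slides when pushed slowly on the rim (1 to 2 N), tips when pushed on the ball. Origin: centre of its underside. It starts 20 to 36 mm off the plinth's centre, any direction.
- plinth: Loose but heavy (1.5 kg) square block of dark wood, 110 x 110 mm and 45 mm high, lying flat on the table at any yaw; the trophy stands on its flat top. Origin: centre of its underside, on the table; x and y along its sides, z up.
- tape_roll: Bystander: cardboard ring (roll core) lying flat, 90 mm across, 24 mm high; origin at the centre of its underside.
- screwdriver: Bystander: screwdriver lying on the table near the plinth, along its own x axis.
- screw_jar: Bystander: glass jar with a steel lid, 48 mm in diameter, 60 mm tall, near the plinth; origin at the centre of its underside.
- cup_trophy: Bystander: brass cup with two handles on a square wooden foot of its own, 110 mm tall, to the left; origin at the centre of its underside.
- paint_can: Bystander: steel can, 90 mm in diameter, 100 mm tall, to the right; origin at the centre of its underside.
- mug: Bystander: white mug, 80 mm in diameter, 90 mm tall, to the right near the robot; origin at the centre of its underside.
Mind the look-alikes: they are no part of the job. What is shaped like the trophy but green is not meant.

How it is judged (in metres and radians):
At the end, for the whole second after the job is handed in: The trophy stands upright (within 0.06 rad) and at rest on the plinth's top, its axis within 6 mm of the plinth's centre; the plinth is within 15 mm of where it was (horizontal distance between trophy and plinth below 0.006 m and angle between trophy's own z axis and vertical below 0.06 rad and z of trophy in the frame of plinth between 0.042 and 0.048 m and linear speed of trophy below 0.02 m/s and distance of plinth from where it was at the start of the episode below 0.015 m and angle between plinth's own z axis and vertical below 0.05 rad); the robot touches nothing.
It fails at once if the trophy is tipped over (more than 0.45 rad) or knocked off the plinth (angle between trophy's own z axis and vertical above 0.45 rad or z of trophy in the frame of plinth below 0.035 m).
It fails at once if the trophy is lifted (its underside more than 8 mm above the plinth's top) (z of trophy in the frame of plinth above 0.053 m).
It fails at once if the trophy is taken between the fingers (horizontal distance between the grasp point and trophy below 0.014 m and angle between trophy's own z axis and vertical below 0.25 rad and z of the grasp point in the frame of trophy below 0.055 m).
It fails at once if the trophy is struck or pushed hard (more than 12 N) (contact force between the fingers and trophy above 12 N).
It fails at once if the plinth is shoved more than 15 mm, or another thing on the table is moved more than 20 mm (distance of plinth from where it was at the start of the episode above 0.015 m or distance of any of tape_roll, screwdriver, screw_jar, cup_trophy, paint_can, mug from where it was at the start of the episode above 0.02 m).
It also fails if it takes over 58 s, if anything falls off the work surface, if the arm or the gripper's body presses on something with over 40 N, if the wrist force passes 120 N, or if a joint passes its speed limit or range.

## Working session

There is one attempt and no reset: what is moved stays moved. The work goes in short steps, each a Python script; the robot and the scene stay as the last script left them, time stands still between calls to the robot, and variables do not carry over. Pictures are saved under pics/ and viewed, at most 10 in all, crops included, and the job is handed in when it is done.

```bash
ls; mkdir -p pics; cat > h.py <<'E'
import numpy as np, cv2
from scipy.spatial.transform import Rotation as R
from rig import bot
def cam(n):
    return bot.read_camera(n)
def ray(c,u,v):
    f=c["image"].shape[0]/2/np.tan(np.radians(c["fovy"])/2)
    d=np.stack([(np.asarray(u,float)-c["cx"])/f,(np.asarray(v,float)-c["cy"])/f],-1); s=d.copy()
    for _ in range(20): s=d/(1+c["k1"]*(s**2).sum(-1,keepdims=True))
    s=np.concatenate([s,np.ones(s.shape[:-1]+(1,))],-1)
    q=np.asarray(c["attitude"])
    M=R.from_quat(q[[1,2,3,0]]).as_matrix() if q.size==4 else q
    return s@M.T
def plane(c,u,v,z):
    d=ray(c,u,v); e=np.array(c["eye"]); return e+d*((z-e[2])/d[...,2])[...,None]
def pts(c):
    v,u=np.mgrid[:420,:560]; return np.array(c["eye"])+ray(c,u,v)*c["depth"][...,None]
E
python3 - <<'E'
from h import *
for n in("scene","top"):
    c=cam(n); cv2.imwrite(f"pics/{n}0.png",c["image"]); print(n,{k:c[k] for k in c if k not in("image","depth")})
print(bot.read_state())
E
```

```text
pics
scene {'fovy': 53.18855314031425, 'cx': 280.09824563183867, 'cy': 211.22147491386366, 'k1': -0.021752420347758043, 'eye': array([1142.37550566, -222.13005462,  933.50323914]), 'attitude': array([-0.24593494,  0.78268148,  0.54284981, -0.17955444])}
top {'fovy': 42.089135726054984, 'cx': 288.4623967354832, 'cy': 214.47589530476444, 'k1': 0.04140315605505079, 'eye': array([ 442.19456847,    2.78514079, 1608.11601041]), 'attitude': array([ 0.0171732 , -0.70650406,  0.70690598, -0.02900061])}
{'clock': 0.1, 'joint_positions': array([-1.36459274e+00,  3.00397705e-01,  1.52147116e+00,  1.28289902e-05,
        1.32068576e+00, -6.65907443e-02]), 'qvel': array([ 9.67851808e-06, -1.91708740e-03, -2.64397287e-03,  2.08002420e-04,
        1.15840163e-04,  7.18507925e-04]), 'effort': array([ 2.24724739e-03, -5.44372308e+01, -3.62366652e+01,  3.51631385e-06,
        3.05667359e-03, -1.36996726e-05]), 'ee_pos': array([ 148.153089  , -529.49516988,  249.80806585]), 'tool_rot': array([-4.80244183e-04,  9.90712421e-01,  1.35973040e-01, -2.73493721e-05]), 'ft_force': array([0.08941468, 0.21555736, 0.33913988]), 'moment': array([0.03475467, 0.00182212, 0.02918057]), 'grip_force': 0.0, 'grip_width': 85.30192604929032}
```

View pics/scene0.png

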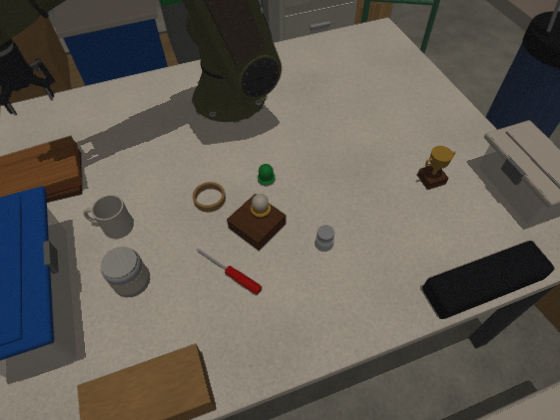

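View pics/top0.png

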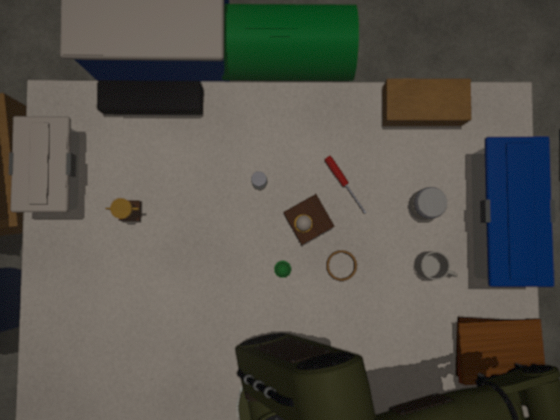

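The trophy candidates are:
- White ball on a brass foot: top (304,223), scene (260,203). This one matches the description.
- Green copy: top (283,269), scene (266,175). Not meant.
- Brass cup: top (122,209), scene (438,160). Not meant.

I'll check the white one in a close crop and measure it.

```bash
cat >> h.py <<'E'
def hsv(c): return cv2.cvtColor(c["image"],cv2.COLOR_BGR2HSV)
E
python3 - <<'E'
from h import *
a=[]
for n,(u,v) in dict(scene=(258,212),top=(308,220)).items():
    c=cam(n); np.savez(f"{n}.npz",**c); s=40
    a.append(cv2.resize(c["image"][v-s:v+s,u-s:u+s],(400,400),interpolation=cv2.INTER_NEAREST))
    P=pts(c); H=hsv(c)
    z=P[...,2]; m=(z>38)&(z<51); m[:v-s]=0;m[v+s:]=0;m[:,:u-s]=0;m[:,u+s:]=0
    p=P[m]; print(n,"plinth",len(p),np.median(p,0),cv2.minAreaRect(p[:,:2].astype(np.float32)))
    w=np.zeros_like(m); w[v-s:v+s,u-s:u+s]=1
    t=w&(z>62); print("ball pts",t.sum(),P[t].mean(0),z[t].max())
    t=w&(z>54)&(z<61); print("rim pts",t.sum(),P[t].mean(0))
    for y in range(v-24,v+20,4): print([tuple(int(k) for k in H[y,x]) for x in range(u-30,u+31,6)] if n=="top" and y in(v-4,v+4) else "")if n=="top" and y in(v-4,v+4) else 0
cv2.imwrite("pics/crop.png",np.hstack(a))
E
```

```text
scene plinth 1265 [551.3242005  -88.33620689  44.2766089 ] ((507.61749267578125, -44.969139099121094), (131.173583984375, 225.56224060058594), 43.582611083984375)
ball pts 249 [601.64933385 -81.26664851 188.42283734] 933.5032391388124
rim pts 138 [535.97394771 -63.90913691  57.12266045]
top plinth 1109 [539.7320735  -88.38636715  45.39378644] ((532.3079223632812, -81.2696304321289), (109.90177154541016, 110.4628677368164), 29.4400577545166)
ball pts 210 [508.95743254 -54.93978999 283.61841621] 1608.1160104112437
rim pts 70 [515.21352352 -63.09962411  57.51371372]
[(17, 33, 124), (15, 38, 93), (13, 148, 55), (16, 148, 69), (14, 55, 98), (19, 134, 97), (12, 144, 55), (13, 148, 55), (9, 152, 52), (16, 35, 124), (16, 32, 121)]
[(17, 36, 126), (13, 33, 124), (13, 111, 53), (17, 108, 90), (12, 38, 114), (13, 40, 103), (13, 144, 55), (12, 136, 58), (13, 146, 54), (10, 109, 61), (16, 31, 124)]
```

View pics/crop.png

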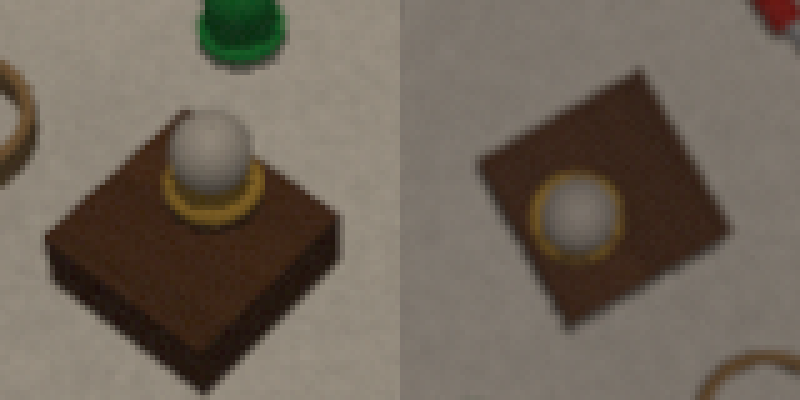

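```bash
cat >> h.py <<'E'
PL=None
def measure(verbose=False):
    """top view: plinth rect at z=45, trophy rim ellipse at z=58, ball at z=83; scene: ball at z=83, rim"""
    out={}
    for n,(u,v) in dict(scene=(258,212),top=(308,220)).items():
        c=cam(n); H=hsv(c).astype(int); w=np.zeros(H.shape[:2],bool); s=42; w[v-s:v+s,u-s:u+s]=1
        S,V,h=H[...,1],H[...,2],H[...,0]
        P=pts(c); z=P[...,2]
        big=lambda m: max(cv2.findContours(m.astype(np.uint8),cv2.RETR_EXTERNAL,cv2.CHAIN_APPROX_NONE)[0],key=cv2.contourArea)
        if n=="top":
            k=big(w&(S>75)&(h<40))[:,0]; p=plane(c,k[:,0],k[:,1],45.)[:,:2].astype(np.float32)
            out["plinth"]=cv2.minAreaRect(p)
        t=w&(z>52)&(z<115)&(h<40)
        k=big(t)[:,0]
        ball=w&(z>66)&(z<115)&(S<75); 
        if ball.sum()>30:
            q=P[ball]; A=np.c_[2*q[:,:2],np.ones(len(q))]
            b=(q[:,:2]**2).sum(1)+(q[:,2]-83)**2
            out[n+"_ballfit"]=np.linalg.lstsq(A,b,rcond=None)[0][:2]
            kb=big(ball)[:,0]; (x,y),r=cv2.minEnclosingCircle(kb); out[n+"_ball"]=plane(c,x,y,83.)[:2],r
        rim=w&(h>15)&(h<32)&(S>100)&(V>62)
        if rim.sum()>20:
            q=P[rim&(z>54)&(z<62)]; out[n+"_rim"]=q[:,:2].mean(0),len(q)
        if n=="top":
            (x,y),r=cv2.minEnclosingCircle(k); p=plane(c,k[:,0],k[:,1],56.)[:,:2].astype(np.float32)
            out["top_rimcirc"]=cv2.minEnclosingCircle(p)
    return out
E
python3 - <<'E'
from h import *
for k,v in measure().items(): print(k,v)
for n in("scene","top"):
    c=np.load(n+".npz"); P=pts(c); z=P[...,2]; m=(z>10)&(z<130)&(P[...,0]>350)&(P[...,0]<750)&(abs(P[...,1]+80)<180)
    nn,l,st,ce=cv2.connectedComponentsWithStats(m.astype(np.uint8))
    for i in range(1,nn):
        if st[i,4]>15: q=P[l==i]; print(n,ce[i],st[i,4],q.min(0).round(),q.max(0).round())
E
```

```text
scene_ballfit [525.60198398 -61.42558825]
scene_ball (array([524.63807036, -61.17349686]), 8.207480430603027)
scene_rim (array([535.77172865, -63.85026054]), 131)
plinth ((531.1514892578125, -80.63687896728516), (107.13511657714844, 107.87822723388672), 29.667264938354492)
top_ballfit [518.40263572 -64.19988613]
top_ball (array([519.0372602, -64.3349434]), 7.167124271392822)
top_rim (array([516.1493984 , -61.91835853]), 50)
top_rimcirc ((519.3829956054688, -63.20635223388672), 26.748369216918945)
scene [266.05923345 174.26480836] 287 [379. -28.  10.] [422.  22.  61.]
scene [208.84366577 195.75471698] 371 [ 360. -219.   10.] [ 452. -130.   28.]
scene [256.6541078  220.41287284] 1911 [ 465. -152.   10.] [614.  -5. 106.]
scene [325.19704433 237.57389163] 406 [632.  42.  10.] [678.  88.  64.]
scene [237.77579365 276.1984127 ] 504 [ 560. -246.   10.] [ 729. -127.   29.]
top [339.54700855 175.66381766] 351 [ 551. -249.   10.] [ 719. -128.   35.]
top [258.74122807 179.70175439] 228 [623.  39.  11.] [669.  85.  68.]
top [308.37457742 218.88100068] 1479 [ 460. -155.   10.] [607.  -8. 109.]
top [341.64044944 265.10861423] 267 [ 356. -220.   10.] [ 443. -132.   34.]
top [282.34763948 268.527897  ] 233 [364. -31.  10.] [414.  18.  66.]
```

The crop confirms the white ball on a brass foot. It sits about 12 mm in -x and 17 mm in +y off the plinth's centre. I'll close the gripper and touch the plinth's free side lightly to calibrate the fingertip height.

```bash
cat >> h.py <<'E'
def quat(d):
    y=np.array([d[0],d[1],0])/np.hypot(*d[:2]); z=np.array([0,0,-1.]); x=np.cross(y,z)
    q=R.from_matrix(np.c_[x,y,z]).as_quat(); return q[[3,0,1,2]]
E
python3 - <<'E'
from h import *
print(bot.tip_reach)
d=np.array([12.2,-17]);d/=np.linalg.norm(d)
bot.move_gripper(0)
q=quat(d); p=np.array([555,-112.])
print(bot.ik([*p,160],q),bot.ik([495,-20,160],q))
bot.move_to([*p,160],q)
c=cam("scene"); cv2.imwrite("pics/s1.png",c["image"])
bot.servo_line([*p,95],speed=80)
s0=bot.read_state()
print(bot.servo_line([*p,50],speed=15,until_force=3))
s=bot.read_state(); print(s["ee_pos"],s["ft_force"]-s0["ft_force"],s["grip_width"],s["clock"])
bot.servo_line([*p,130],speed=100); print(bot.read_state()["clock"])
E
```

```text
19.0
[-2.63815390e-01  4.23602860e-01  1.57304210e+00 -4.44089210e-16
  1.14494769e+00  6.84509233e-01] [-1.14328563e-01  2.77673641e-01  1.77425275e+00 -4.44089210e-16
  1.08966626e+00  8.33996059e-01]
True
[ 555.06487688 -112.02794627   64.10063038] [-1.95484131  0.43661195  6.75882031] -0.14914874055436808 6.1
6.9167
```

View pics/s1.png

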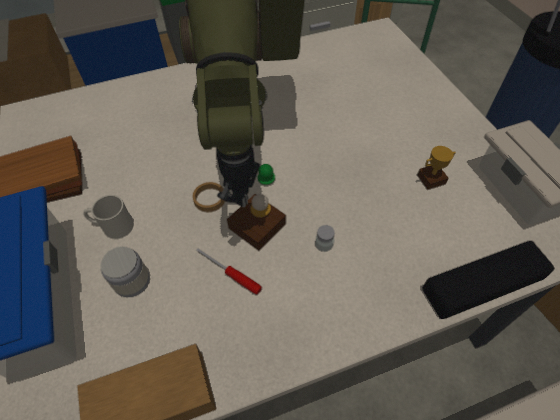

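The picture shows the gripper over the plinth's free side, with the tip near (236,197). Contact came at TCP z=64, so the closed tip is 19 mm ahead of the TCP. Next I'll approach from behind and feel for the rim.

```bash
python3 - <<'E'
from h import *
d=np.array([12.2,-17]);d/=np.linalg.norm(d); q=quat(d)
T=np.array([522,-62.8]); a=T-d*56
bot.servo_line([*bot.read_state()["ee_pos"][:2],160],speed=120)
bot.move_to([*a,160],q)
bot.servo_line([*a,70],speed=100); bot.dwell(.3)
f0=bot.read_state()["ft_force"]; print(f0)
hit=bot.servo_line([*(T-d*34),70],speed=8,until_force=0.8)
s=bot.read_state(); e=s["ee_pos"]; print(hit,e,(s["ft_force"]-f0),"gap from T along d",(T-e[:2])@d, s["clock"])
cv2.imwrite("pics/s2.png",cam("scene")["image"][150:270,190:330].repeat(4,0).repeat(4,1))
E
```

```text
[ 0.23239251 -0.06144621  0.04579704]
True [495.542849   -25.99737273  69.91148738] [-1.12997611  1.53818354  4.05860549] gap from T along d 45.325630991405475 10.65
```

View pics/s2.png

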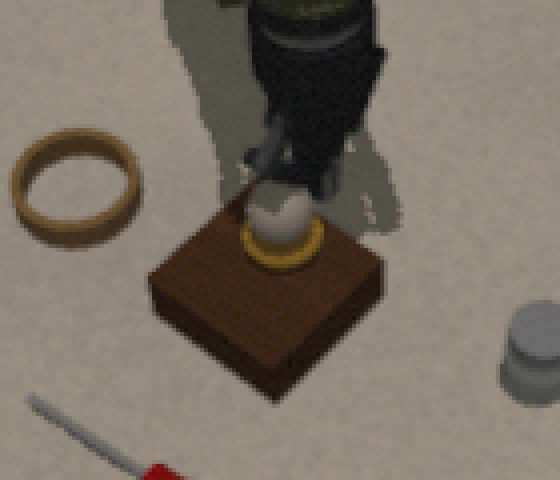

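The picture shows the finger behind the ball at roughly (290,190) in the crop, with the trophy upright. The vertical force is odd, so I'll read it at rest.

```bash
python3 - <<'E'
from h import *
d=np.array([12.2,-17]);d/=np.linalg.norm(d)
bot.dwell(.2); s=bot.read_state(); print(s["ft_force"],s["ft_force"][:2]@d)
e=s["ee_pos"]; print(e)
bot.servo_line([*(e[:2]-d*4),70],speed=8); bot.dwell(.2); s=bot.read_state(); print(s["ft_force"],s["clock"])
# trophy vs start in scene
c=cam("scene"); o=np.load("scene.npz")
for k in (o,c):
    H=hsv(k).astype(int); m=(H[...,0]>15)&(H[...,0]<32)&(H[...,1]>100)&(H[...,2]>62); m[:190]=0;m[235:]=0;m[:,:230]=0;m[:,290:]=0
    v,u=np.nonzero(m); print(m.sum(),u.mean(),v.mean(),u.min(),u.max(),v.max())
E
```

```text
[-0.82639751  1.43702095  5.38607737] -1.6493200300918063
[495.3481933  -25.80727256  69.75951244]
[-1.09314087 -1.09431042 -0.06889726] 11.7583
150 260.32666666666665 211.07333333333332 250 270 216
149 260.3959731543624 211.10738255033556 250 270 216
```

The upward force means the closed gripper's outer knuckle was resting on the ball, above the rim. The trophy hasn't moved. I'll turn the tool 90° and push with the narrow side of the closed fingers instead, which has no bulge towards the trophy.

```bash
python3 - <<'E'
from h import *
d=np.array([12.2,-17]);d/=np.linalg.norm(d)
T=np.array([522,-62.8]); a=T-d*56
e=bot.read_state()["ee_pos"]
bot.servo_line([*a,70],speed=40); bot.servo_line([*a,160],speed=120)
qs=[quat(s*np.array([-d[1],d[0]])) for s in(1,-1)]
js=[bot.ik([*a,160],q) for q in qs]; print(js)
i=min((k for k in(0,1) if js[k] is not None),key=lambda k:abs(js[k][5])); q=qs[i]; np.save("q.npy",q)
bot.move_to([*a,160],q); bot.servo_line([*a,70],speed=100); bot.dwell(.3)
f0=bot.read_state()["ft_force"]; print(f0)
hit=bot.servo_line([*(T-d*30),70],speed=10,until_force=0.8)
s=bot.read_state(); e=s["ee_pos"]; f=s["ft_force"]-f0; print(hit,e,f,f[:2]@d,"gap",(T-e[:2])@d, s["clock"])
c=cam("scene")
H=hsv(c).astype(int); m=(H[...,0]>15)&(H[...,0]<32)&(H[...,1]>100)&(H[...,2]>62); m[:190]=0;m[235:]=0;m[:,:230]=0;m[:,290:]=0
v,u=np.nonzero(m); print(m.sum(),u.mean(),v.mean(),u.min(),u.max(),v.max())
cv2.imwrite("pics/s3.png",c["image"][150:270,190:330].repeat(4,0).repeat(4,1))
E
```

```text
[array([-1.10161453e-01,  2.65720555e-01,  1.78981209e+00, -4.44089210e-16,
        1.08606000e+00, -7.32633158e-01]), array([-1.10161453e-01,  2.65720555e-01,  1.78981209e+00, -4.44089210e-16,
        1.08606000e+00,  2.40895950e+00])]
[0.39017254 0.05549356 0.11691228]
True [500.39156837 -32.93062521  69.70210756] [-0.35270975  1.00567175 -0.76467042] -1.022693459505764 gap 36.86575873736187 17.5083
143 260.32167832167835 211.26573426573427 250 270 216
```

View pics/s3.png

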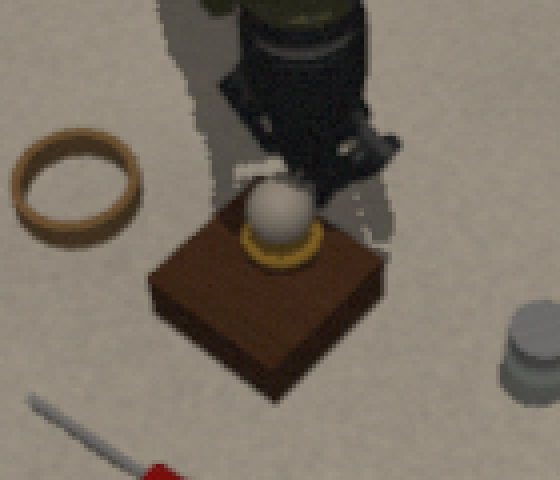

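Contact came at a gap of 36.9 mm, against 26+11=37 expected, so the estimate holds. Now a slow push of most of the way.

```bash
python3 - <<'E'
from h import *
d=np.array([12.2,-17]);d/=np.linalg.norm(d)
e0=bot.read_state()["ee_pos"][:2]
for k in range(1,5):
    h=bot.servo_line([*(e0+d*4.5*k),70],speed=8,until_force=4)
    s=bot.read_state(); print(h,s["ee_pos"],s["ft_force"],s["clock"])
    if h: break
e=s["ee_pos"][:2]
bot.servo_line([*(e-d*25),70],speed=60); bot.servo_line([*(e-d*25),160],speed=120)
bot.move_to([400,-300,250],np.load("q.npy"))
for k,v in measure().items(): print(k,v)
print(bot.read_state()["clock"])
a=[]
for n,(u,v) in dict(scene=(258,212),top=(308,220)).items():
    c=cam(n); np.savez(f"{n}1.npz",**c); s=40
    a.append(cv2.resize(c["image"][v-s:v+s,u-s:u+s],(400,400),interpolation=cv2.INTER_NEAREST))
cv2.imwrite("pics/crop2.png",np.hstack(a))
E
```

```text
False [502.8811641  -36.55108218  70.00407114] [-0.22820348  0.5883591  -0.0842463 ] 18.2833
False [505.50489742 -40.2167595   69.99893851] [-0.38024721  0.72886205 -0.07794433] 19.0
False [508.13209126 -43.88553218  70.00157677] [0.11487429 0.89620543 0.34281991] 19.7167
False [510.77898035 -47.53399464  70.00705703] [ 0.12973917  0.56999832 -0.10628695] 20.4333
scene_ballfit [535.04938525 -76.83746736]
scene_ball (array([533.92296107, -76.88915711]), 8.280877113342285)
scene_rim (array([545.52209104, -78.60175619]), 132)
plinth ((531.1861572265625, -80.4960708618164), (106.64884185791016, 107.6597900390625), 29.62358856201172)
top_ballfit [528.60986438 -79.25007153]
top_ball (array([528.18886941, -79.56316005]), 7.164975166320801)
top_rim (array([523.68034683, -75.55079143]), 57)
top_rimcirc ((529.5548706054688, -78.03705596923828), 27.521141052246094)
23.1583
```

View pics/crop2.png

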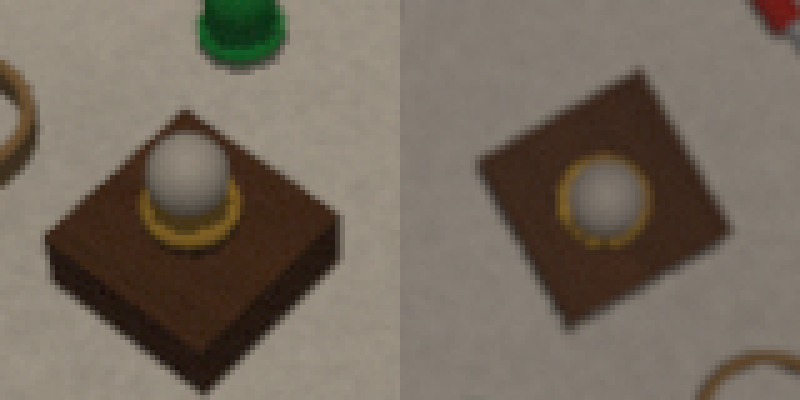

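```bash
python3 - <<'E'
from h import *
for f in ("","1"):
  c=np.load(f"scene{f}.npz"); H=hsv(c).astype(int); z=pts(c)[...,2]
  w=np.zeros(z.shape,bool); w[170:255,218:298]=1
  m=(w&(H[...,1]>75)&(H[...,0]<40)).astype(np.uint8)
  k=max(cv2.findContours(m,cv2.RETR_EXTERNAL,cv2.CHAIN_APPROX_NONE)[0],key=cv2.contourArea)[:,0]
  # top-face outline: left, right, back corners lie on z=45; front from depth of top face
  t=w&(abs(z-44.5)<4)&(m>0); p=pts(c)[t][:,:2].astype(np.float32)
  lo,hi=np.percentile(p,[1,99],axis=0)
  k2=max(cv2.findContours(t.astype(np.uint8),cv2.RETR_EXTERNAL,cv2.CHAIN_APPROX_NONE)[0],key=cv2.contourArea)[:,0]
  pp=plane(c,k2[:,0],k2[:,1],45.)[:,:2].astype(np.float32); print("scene plinth",cv2.minAreaRect(pp))
cor=np.array([[45,235],[340,212],[187,108],[203,350]])/5-.5
P=plane(c,218+cor[:,0],172+cor[:,1],45.)[:,:2]; print(P,P.mean(0),np.linalg.norm(P[0]-P[1]),np.linalg.norm(P[2]-P[3]))
# rim near-edge ellipse centre in scene: crop x 140..241
for n in("scene1","top1"):
  c=np.load(n+".npz");H=hsv(c).astype(int); z=pts(c)[...,2]
  w=np.zeros(z.shape,bool); w[190:240,230:330]=1
  b=w&(H[...,1]<70)&(z>64)&(z<110); k=max(cv2.findContours(b.astype(np.uint8),cv2.RETR_EXTERNAL,cv2.CHAIN_APPROX_NONE)[0],key=cv2.contourArea)
  print(n,cv2.boundingRect(k),cv2.minEnclosingCircle(k))
E
```

```text
scene plinth ((541.2154541015625, -79.09286499023438), (112.20661163330078, 110.21393585205078), 28.785531997680664)
scene plinth ((540.6494140625, -79.75261688232422), (110.41107177734375, 110.90836334228516), 29.89652442932129)
[[ 517.0404102  -151.83463488]
 [ 557.49263187   -4.71928212]
 [ 464.40945918  -57.42923256]
 [ 611.50305143  -97.61212913]] [537.61138817 -77.89881967] 152.5755853865407 152.4834091187852
scene1 (247, 199, 17, 16) ((255.1666717529297, 206.38888549804688), 8.189593315124512)
top1 (302, 213, 14, 14) ((308.8999938964844, 219.3000030517578), 7.021501541137695)
```

Both views agree that about 3.3 mm remains, mostly along +x. One small corrective nudge from the -x side should do it.

```bash
python3 - <<'E'
from h import *
d=np.array([3.2,-1.5]);d/=np.linalg.norm(d); T=np.array([532.3,-77.4]); a=T-d*46
qs=[quat(s*np.array([-d[1],d[0]])) for s in(1,-1)]
js=[bot.ik([*a,160],q) for q in qs]
i=min((k for k in(0,1) if js[k] is not None),key=lambda k:abs(js[k][5])); q=qs[i]
bot.move_to([*a,160],q); bot.servo_line([*a,70],speed=100); bot.dwell(.3)
f0=bot.read_state()["ft_force"]
hit=bot.servo_line([*(T-d*33.5),70],speed=7,until_force=0.8)
s=bot.read_state(); e=s["ee_pos"][:2]; f=s["ft_force"]-f0; g=(T-e)@d; print(hit,f,"gap",g,s["clock"])
if hit and 34<g<40:
    bot.servo_line([*(e+d*3.3),70],speed=7,until_force=4); e=bot.read_state()["ee_pos"][:2]
bot.servo_line([*(e-d*20),70],speed=60); bot.servo_line([*(e-d*20),160],speed=120)
bot.move_to([400,-300,250],q)
for k,v in measure().items(): print(k,v)
print(bot.read_state()["clock"])
a=[]
for n,(u,v) in dict(scene=(258,212),top=(308,220)).items():
    c=cam(n); s=40
    a.append(cv2.resize(c["image"][v-s:v+s,u-s:u+s],(400,400),interpolation=cv2.INTER_NEAREST))
cv2.imwrite("pics/crop3.png",np.hstack(a))
E
```

```text
True [0.57509731 0.28198922 1.08016776] gap 37.01497130623775 26.8917
scene_ballfit [537.67803166 -77.94536404]
scene_ball (array([536.54986713, -78.13420852]), 8.287446022033691)
scene_rim (array([548.2104637 , -80.45170155]), 137)
plinth ((531.25146484375, -80.46630096435547), (106.79206848144531, 107.64147186279297), 29.627779006958008)
top_ballfit [531.21714086 -80.61019357]
top_ball (array([531.69437907, -80.48224672]), 7.189972877502441)
top_rim (array([530.070554 , -79.4912479]), 60)
top_rimcirc ((528.2686157226562, -80.54524993896484), 29.10619354248047)
30.0917
```

View pics/crop3.png

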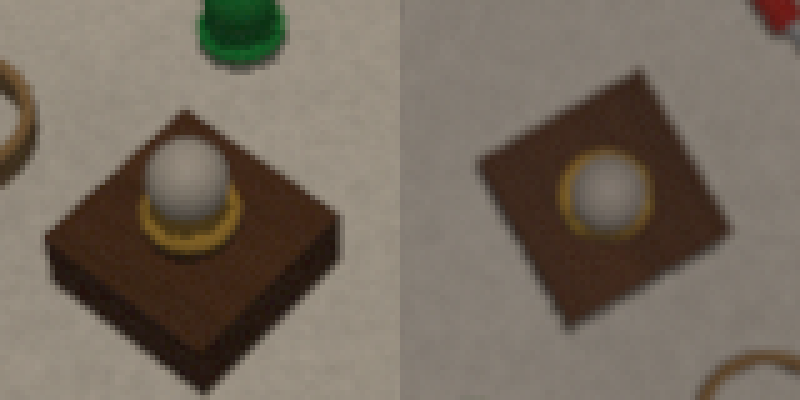

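The crop shows the trophy upright and centred: in the top view the rim centre is at about (606,194) and the plinth centre at about (604,198). Both views agree to within about 2 mm. The hand is clear, so I'm handing it in.

```bash
python3 -c "
from rig import bot
print(bot.finish_job())"
```

```text
the job is handed in; nothing more can be done
None
```

The job is handed in: by both camera views the trophy stands upright within about 2 mm of the plinth's centre, the plinth hasn't moved and the hand is clear (about 30 s used), though the hand-in returned no verdict and my first approach briefly rested a gripper knuckle on the ball (about 5 N) without moving the trophy.

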